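# Load the salami slicing guide and hold the salami down for the knife

## Task

Open the slicing guide by flipping its hinged steel cover right over onto its back. Then take the salami (the thicker sausage on the wire rack), lay it in the guide's V trough butted up against the steel end stop, and press it down firmly into the V, with about a kilogram of push, so that it bears on both sides of the trough and the knife could come down. Keep your fingers well back from the knife slot, leave everything else where it is, and finish while still pressing: do not let go or back off.

Things in the scene. Friction and masses are not known exactly. Their poses are not given: they have to be found in the camera images.
- guide: Slicing guide, fixed: white plastic board 310 x 112 x 15 mm with a white 90-degree V trough along its x axis, 250 mm long (x = -125 to 125), bottom of the V 20 mm and flat top edges (|y| = 20 to 32) 40 mm above the counter. Origin: centre of the underside; x points along the trough to the end stop, z up
- stop_face (a point): Point on the end stop's face where the middle of the salami's end comes (guide frame x = 125, y = 0, z = 51 mm). The stop is an upright steel plate 74 mm wide, its top 76 mm above the counter, facing the guide's -x; axes as the guide's
- seat (a point): Where the salami's middle comes when it lies in the V and touches the stop: guide frame x = 35, y = 0, z = 51 mm. The salami's axis is then only 11 mm above the trough's top edges, so fingers that hold it there must grip with their tips, or lay it down and press from above; axes as the guide's
- vee_left: The trough wall on the guide's +y side (fixed part of the guide, same origin and axes as the guide): plain white plastic, its face slopes at 45 degrees
- vee_right: The trough wall on the guide's -y side (fixed part of the guide, same origin and axes as the guide): plain white plastic, its face slopes at 45 degrees
- knife_slot (a point): Knife slot, a 5 mm gap across both trough walls 15 mm short of the end stop; the point is on the trough's centre plane at the height of its top edges; axes as the guide's
- cover (a joint): Hinge of the steel cover, a flat sheet 244 x 64 x 3 mm. 0: closed, on the trough's top edges; 3.14 rad: flipped over, lying on its back beside the trough on the guide's +y side, 35 mm above the counter. Hinge line: parallel to the guide's x axis at y = 34, z = 39 mm in its frame. It swings easily (about 1 N at the handle) and past upright falls open
- cover_handle (a point): Centre of the cover's handle, a black bar 12 mm thick, 28 mm long, parallel to the guide's x axis on a 16 mm wide tongue at the cover's free edge, 82 mm from the hinge line. Guide frame: closed x = 0, y = -48, z = 43 mm; flipped x = 0, y = 116, z = 35 mm. Pinched by its two ends it turns between fingers that stay upright. Axes: the cover's
- rack: Steel wire rack 250 x 180 mm, fixed, wires along its x axis every 16 mm, their tops 18 mm above the counter. Origin: centre of the underside. A salami and a chorizo lie on it along its x axis, one 48 mm either side of its centre line (either way round)
- salami: Dry salami, hard, a plain red-brown cylinder 44 mm in diameter and 180 mm long, cut square at both ends, about 0.27 kg. Origin: its middle, on the axis; x runs along its length. On the rack its axis is 39 mm above the counter
- chorizo: Chorizo, thinner than the salami and with rounded ends: 30 mm in diameter, 192 mm long over its tied ends; lies on the same rack; to be left alone. Origin: its middle, on the axis
- ramekin: Small white bowl 62 mm across, 36 mm high, between the guide and the rack, towards the knife; leave alone. Origin: centre of the underside
- bottle_a: Squeeze bottle, 62 mm across, 224 mm high, at the left; leave alone. Origin: centre of the underside
- bottle_b: Another squeeze bottle of that size, at the left; leave alone. Origin: centre of the underside
- mill: Wooden pepper mill 54 mm across, 172 mm high, at the right; leave alone. Origin: centre of the underside
- knife: Chef's knife 305 mm long lying flat across the rear of the work area; leave alone. Origin: at the heel of the blade, on the counter
- tongs: Steel tongs 245 mm long lying at the right; leave alone. Origin: their middle, on the counter
Mind the look-alikes: they are no part of the job. What is shaped like the salami but turquoise is not meant.

How it is judged:
On the way, in this order (a step that is already met when the one before it is completed fails the run):
1. the cover is flipped over onto its back (value of joint cover above 2.9 rad), for 0.2 s.
2. the salami lies in the V trough (x of salami in the frame of guide between -0.06 and 0.039 m and y of salami in the frame of guide between -0.004 and 0.004 m and z of salami in the frame of guide between 0.046 and 0.056 m and angle between the x axis of salami and the x axis of guide, either way round below 0.06 rad), for 0.2 s.
At the end, for the whole second after the job is handed in: Cover past 2.9 rad; salami seated in the V within 3 mm and 0.04 rad, its end within 5 mm of the stop, at rest; the fingers press it so that each trough wall bears more than 4 N (weight alone: about 2 N); grasp point at least 30 mm back from the knife slot; all held through the last second (value of joint cover above 2.9 rad and x of salami in the frame of guide between 0.03 and 0.039 m and y of salami in the frame of guide between -0.003 and 0.003 m and z of salami in the frame of guide between 0.047 and 0.054 m and angle between the x axis of salami and the x axis of guide, either way round below 0.04 rad and contact force between each of vee_left, vee_right and salami above 4 N and contact force between the fingers and salami above 3 N and x of the grasp point in the frame of knife_slot below -0.03 m and linear speed of salami below 0.02 m/s); the arm keeps its last pose, push and grip.
It fails at once if the chorizo, ramekin, bottles, mill, knife or tongs are moved by more than 30 mm (distance of any of chorizo, ramekin, bottle_a, bottle_b, mill, knife, tongs from where it was at the start of the episode above 0.03 m).
It also fails if it takes over 61 s, if anything falls off the work surface, if the arm or the gripper's body presses on something with over 40 N, if the wrist force passes 120 N, or if a joint passes its speed limit or range.

## Robot

A 7-joint arm with a two-finger parallel gripper is mounted at the origin on the work surface. World frame = base frame: x ahead of the robot, y to its left, z up, the work surface at z = 0. Lengths are in m, angles in rad, forces in N, time in s.
With the tool pointing down it reaches from about 0.425 to 0.875 m from the base axis. Payload 8.4 kg.
Tool frame: the origin (TCP) lies at the centre of the arm's flange, where the gripper is bolted on; the fingertips stand 173 mm ahead of it and the grasp point (between the pads) lies 155 mm ahead of it; x points along the fingers, z is the direction in which the jaws open and shut, and the axes are right-handed (so a half turn about x gives the same grasp; the last joint's range is limited). The gripper opens to 85 mm and grips with 20 to 120 N. Pads are 22 mm wide; open, the fingers measure 114 mm over their backs; the gripper's body (76 mm by 85 mm) begins 54 mm behind the grasp point. The pads swing forward as they close: fully open they stand 13 mm farther back than shut.
Start: joints at [1.005, 0.333, 0.04, 1.465, -0.013, 1.343, -0.059], TCP at [0.292, -0.58, 0.405] pointing down, gripper open.
Joint ranges: [-2.58, 2.58], [-0.38, 2.09], [-1.3, 1.39], [0.25, 2.4], [-1.5, 4.64], [0.08, 2.09], [-2.65, 2.65]. Speed limits (rad/s): [2.22, 2.22, 2.79, 2.79, 3.14, 3.14, 3.14].

## Interface

Orientations are given as a 3x3 rotation matrix whose columns are the frame's x, y, z axes.
In Python, from plant import * gives the robot as it stands.
- The arm moves only by the shell command python3 -m inch 'ROWS'. ROWS is JSON, a list of rows, each an object with "jaw": the closure, from 0 (fully open) to 1 (shut); "offset": the shift along the tool's x, y, z in mm, a list of three; "turn": the turn about the tool's x in rad. In form: [{"jaw": jaw, "offset": [x, y, z], "turn": turn}, ...]. A call has exactly 5 rows; each row is the pose to reach, as a shift and turn from the pose measured when the call began, along the tool's axes at that moment; what a row does not reach only later rows make up. A row lasts 1/8 s, in which the tool goes at most 62.5 mm and 10.7 degrees, less where a joint would pass 70% of its speed; a pose out of reach is approached as far as the arm can. A call with a gripper value outside its range is refused whole. The fingers move at their own pace and stop on an object; the grip force is fixed at half the most. Time passes only in rows, so rows that repeat a pose let the fingers close, or fill a call up. It gives the time, the measured TCP pose, the force and the opening at its end, in the units of the state.
- state(): the state, without advancing time (a new reading comes with each control period).
- snapshot(name): name is "side" or "top"; returns a dict with "image" (384x512x3 uint8, blue, green, red), "K" (3x3 intrinsics, pixels), "dist_coeffs" ([k1, k2, p1, p2, k3] as OpenCV has them; the pictures are not rectified), "view" (4x4, takes a point from world to camera coordinates). Camera axes: x right, y up, looking along -z (the intrinsics and any distortion apply to the point x, -y, -z); pixel columns grow to the right and rows downward; lengths in m; the calibration is good to about 2 mm. A picture is of the moment at which its call begins. There is no depth.
- hand_in(): hands the job in, once; it reports no verdict.
The state is a dict: "time": time; "joint_pos": joint angles; "qd": joint speeds; "joint_torque": joint torques, N m; "tcp_pos": TCP position; "ee_rot": TCP orientation; "ft_force": force on the tool from outside, world axes, zero at the start; "wrist_torque": the same for the moment, N m; "grip_width": finger opening in m.
Only numpy, scipy, OpenCV 4.12 (cv2) and the standard library are available. Lean on these libraries where they do the work, as an engineer would, in place of code of your own. Each camera call takes 0.05 s, during which the arm holds its last target.

## Working session

There is one attempt and no reset: what is moved stays moved. The work goes in short steps, Python scripts to look and compute and a shell command to move; the robot and the scene stay as the last step left them, time stands still between calls to the robot, and variables do not carry over. Pictures are saved under pics/ and viewed, and the job is handed in when it is done.

```bash
ls; mkdir -p pics; python3 - <<'E'
from plant import *
import cv2,json
s=state()
print(s['time'],s['tcp_pos'],s['ee_rot'],s['ft_force'],s['grip_width'])
for n in('side','top'):
    d=snapshot(n); cv2.imwrite(f'pics/{n}0.png',d['image']); print(n,d['K'],d['dist_coeffs'],d['view'])
E
```

```text
pics
0.0 [ 0.29243251 -0.58030478  0.40380433] [[-8.06225814e-04  8.93026447e-01  4.50003460e-01]
 [ 1.44403901e-03  4.50004177e-01 -8.93025283e-01]
 [-9.99998632e-01 -7.01574841e-05 -1.65237001e-03]] [ 0.04606614  1.12876204 -0.22763435] 0.08545633041297215
side [[471.80503077   0.         257.46387843]
 [  0.         471.80503077 189.51221331]
 [  0.           0.           1.        ]] [-0.034641  0.        0.        0.        0.      ] [[-0.94165281 -0.3364979  -0.00769042  0.46138073]
 [ 0.25308064 -0.7229122   0.64292157 -0.16838318]
 [-0.22190125  0.60346261  0.76589341 -1.39201045]
 [ 0.          0.          0.          1.        ]]
top [[494.68171662   0.         254.15269904]
 [  0.         494.68171662 192.45465174]
 [  0.           0.           1.        ]] [-0.1082322  0.         0.         0.         0.       ] [[-0.02036127 -0.99966275 -0.01611864  0.02555079]
 [ 0.99316678 -0.02207672  0.11459657 -0.50168334]
 [-0.11491377 -0.01367517  0.99328134 -1.56802688]
 [ 0.          0.          0.          1.        ]]
```

View pics/side0.png

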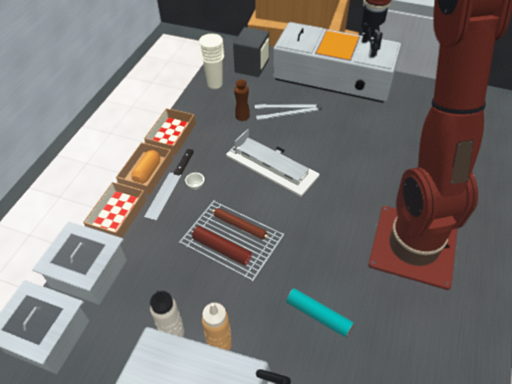

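View pics/top0.png

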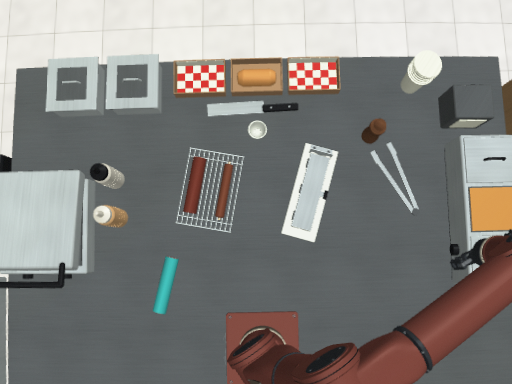

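Candidates in the top view are the thick red-brown sausage at (195,185), the thin one at (225,190) and a turquoise cylinder at (165,286). The thick red-brown one on the rack fits the salami. I'll confirm with enlarged crops.

```bash
python3 - <<'E'
import cv2,numpy as np
t=cv2.imread('pics/top0.png'); s=cv2.imread('pics/side0.png')
a=cv2.resize(t[135:250,170:345],None,fx=4.5,fy=4.5,interpolation=cv2.INTER_CUBIC); cv2.imwrite('pics/topc.png',a)
a=cv2.resize(s[125:280,175:325],None,fx=3.8,fy=3.8,interpolation=cv2.INTER_CUBIC); cv2.imwrite('pics/sidec.png',a)
E
```

```text
(no output)
```

View pics/topc.png

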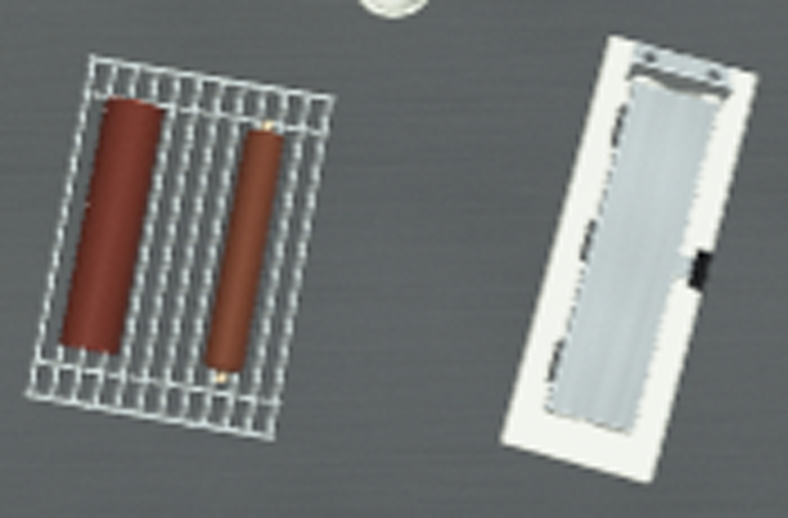

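View pics/sidec.png

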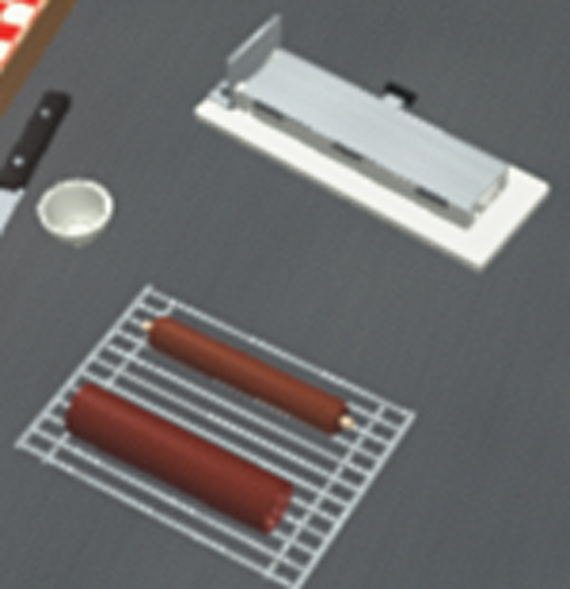

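The crops confirm the salami: thick, square-cut ends, left on the rack at top view (195,185), with the chorizo beside it having tied ends. The guide's stop is at the far end (top view ≈(322,150)), the hinges are on the left (+y) and the handle is at (326,195). Measuring next.

```bash
cat > h.py <<'E'
import cv2,numpy as np
from plant import *
def ray(d,uv):
    p=cv2.undistortPoints(np.float64(uv).reshape(-1,1,2),d['K'],np.float64(d['dist_coeffs']))[:,0]
    V=np.array(d['view']);R=V[:3,:3];t=V[:3,3]
    D=np.c_[p[:,0],-p[:,1],-np.ones(len(p))]@R
    return -R.T@t,D/np.linalg.norm(D,axis=1)[:,None]
def onz(d,uv,z):
    c,D=ray(d,uv); return c+D*((z-c[2])/D[:,2])[:,None]
def proj(d,P):
    V=np.array(d['view']);X=np.atleast_2d(P)@V[:3,:3].T+V[:3,3]
    return cv2.projectPoints(np.c_[X[:,0],-X[:,1],-X[:,2]],np.zeros(3),np.zeros(3),d['K'],np.float64(d['dist_coeffs']))[0][:,0]
def big(m):
    c=cv2.findContours(m.astype(np.uint8),cv2.RETR_EXTERNAL,cv2.CHAIN_APPROX_NONE)[0]
    return sorted(c,key=cv2.contourArea,reverse=True)
def guidexy():pass
E
python3 - <<'E'
from h import *
np.set_printoptions(precision=4,suppress=True)
def sub(m,x0,x1,y0,y1):
    o=np.zeros_like(m);o[y0:y1,x0:x1]=m[y0:y1,x0:x1];return o
for n,gb,rb in(('top',(275,345,135,250),(172,250,140,240)),('side',(215,330,125,200),(180,290,195,280))):
    d=snapshot(n);im=d['image'].astype(int);b,g,r=im[...,0],im[...,1],im[...,2]
    m=sub((r-b>35)&(r>g+25),*rb)
    for c in big(m)[:2]:
        (cx,cy),wh,a=cv2.minAreaRect(c)
        pts=cv2.boxPoints(((cx,cy),(wh[0]+1,wh[1]+1),a))
        W=onz(d,pts,0.039 if n=='top' else .039)
        e=[np.linalg.norm(W[i]-W[(i+1)%4]) for i in range(4)]
        i=int(np.argmax(e)); v=W[(i+1)%4]-W[i]
        print(n,'sausage',(cx,cy),wh,'ctr',W.mean(0),'L,w',max(e),min(e),'yaw',np.degrees(np.arctan2(v[1],v[0])))
    m=sub((np.minimum(np.minimum(r,g),b)>150),*gb)
    m=cv2.morphologyEx(m.astype(np.uint8),cv2.MORPH_CLOSE,np.ones((7,7)))
    c=big(m)[0]
    if n=='top':
        (cx,cy),wh,a=cv2.minAreaRect(c);pts=cv2.boxPoints(((cx,cy),(wh[0]+1,wh[1]+1),a))
        W=onz(d,pts,.015);e=[np.linalg.norm(W[i]-W[(i+1)%4]) for i in range(4)]
        i=int(np.argmax(e)); v=W[(i+1)%4]-W[i]
        print('guide',pts,'ctr',W.mean(0),max(e),min(e),np.degrees(np.arctan2(v[1],v[0])))
        q=cv2.approxPolyDP(c,5,True)[:,0];print(q, onz(d,q,.015)[:,:2])
    m=sub((np.maximum(np.maximum(r,g),b)<45),*gb)
    for c in big(m)[:2]:
        M=cv2.boundingRect(c);u=c[:,0].mean(0);print(n,'dark',M,u,onz(d,[u],.045))
E
```

```text
top sausage (194.31663513183594, 184.39773559570312) (12.56096363067627, 56.32517623901367) ctr [0.532  0.2072 0.039 ] L,w 0.1861884143923715 0.04385586244040419 yaw -10.96812792815432
top sausage (223.70191955566406, 190.26087951660156) (8.255831718444824, 53.93464279174805) ctr [0.5108 0.1124 0.039 ] L,w 0.17768863889205763 0.02969357733479863 yaw -11.100962223439746
guide [[279.801  233.3873]
 [304.5272 141.5472]
 [339.2748 150.9023]
 [314.5486 242.7425]] ctr [ 0.5024 -0.1659  0.015 ] 0.3131387796264976 0.11587327552145345 -16.612617968855982
[[305 143]
 [281 232]
 [314 241]
 [337 151]] [[ 0.6641 -0.1559]
 [ 0.3734 -0.069 ]
 [ 0.342  -0.1746]
 [ 0.635  -0.2605]]
top dark (324, 191, 4, 8) [325.2667 194.2667] [[ 0.4894 -0.2124  0.045 ]]
side sausage (221.30001831054688, 244.9000244140625) (63.05711364746094, 13.86362075805664) ctr [0.5286 0.2055 0.039 ] L,w 0.198613476838161 0.0469974790134863 yaw 169.14199708546383
side sausage (239.24072265625, 222.5358123779297) (56.36158752441406, 8.885442733764648) ctr [0.5081 0.1146 0.039 ] L,w 0.1831582405336866 0.03384007404349724 yaw 168.74999839469416
side dark (277, 148, 7, 4) [280.2308 149.2308] [[ 0.4836 -0.2117  0.045 ]]
```

```bash
cat >> h.py <<'E'
a=np.radians(-16.6);G=np.array([.5024,-.1659,0]);RG=np.array([[np.cos(a),-np.sin(a),0],[np.sin(a),np.cos(a),0],[0,0,1]])
def to(P,yaw=None,p=0):
    """tool offset (mm) from present TCP to world TCP P; turn to bring tool z to yaw"""
    s=state();R=np.array(s['ee_rot']);o=R.T@(np.array(P)-s['tcp_pos'])*1000
    z=R[:,2];t=None
    if yaw is not None: t=-((yaw-np.arctan2(z[1],z[0])+np.pi/2)%np.pi-np.pi/2)
    print('t',round(s['time'],2),'tcp',np.round(s['tcp_pos'],4),'off',np.round(o,1),'turn',t,'F',np.round(s['ft_force'],1),'w',round(s['grip_width'],4),'tilt',np.round(R[2,:],3),'guide frame tcp',np.round(RG.T@(np.array(s['tcp_pos'])-G)*1000,1))
def guide(x,y,z): return G+RG@(np.array([x,y,z])/1000)
E
python3 -m inch '[{"jaw":0,"offset":[0,49,-34],"turn":-0.163},{"jaw":0,"offset":[0,98,-68],"turn":-0.326},{"jaw":0,"offset":[0,147,-103],"turn":-0.489},{"jaw":0,"offset":[10,196,-138],"turn":-0.652},{"jaw":0,"offset":[20,245,-172],"turn":-0.813}]'
python3 -c "
from h import *
to(guide(0,-48,290),a)"
```

```text
time: 0.82
tcp_pos: [0.4344, -0.3146, 0.3843]
ee_rot: [[-0.0, 0.282, 0.959], [0.0, 0.959, -0.282], [-1.0, 0.0, -0.0]]
ft_force: [1.0, 0.3, -0.0]
grip_width: 0.0858
t 0.82 tcp [ 0.4344 -0.3146  0.3843] off [ 94.3 113.8  23.2] turn 0.003968655749741368 F [ 1.   0.3 -0. ] w 0.0858 tilt [-1.  0. -0.] guide frame tcp [ -22.7 -161.9  384.3]
```

```bash
python3 -m inch '[{"jaw":0.4,"offset":[20,50,10],"turn":0.004},{"jaw":0.4,"offset":[50,100,20],"turn":0.004},{"jaw":0.4,"offset":[90,114,23],"turn":0.004},{"jaw":0.4,"offset":[94,114,23],"turn":0.004},{"jaw":0.4,"offset":[94,114,23],"turn":0.004}]'
python3 - <<'E'
from h import *
to(guide(0,-48,205),a)
for n in('side','top'):
    d=snapshot(n);u=proj(d,[guide(0,-48,43)])[0];print(u)
    x,y=np.int32(u);c=d['image'][max(0,y-50):y+50,max(0,x-60):x+60]
    cv2.imwrite(f'pics/{n}1.png',cv2.resize(c,None,fx=5,fy=5,interpolation=cv2.INTER_CUBIC))
E
```

```text
time: 1.45
tcp_pos: [0.4884, -0.2129, 0.2911]
ee_rot: [[-0.0, 0.287, 0.958], [-0.0, 0.958, -0.287], [-1.0, -0.0, 0.0]]
ft_force: [0.1, -1.0, 0.8]
grip_width: 0.0511
t 1.45 tcp [ 0.4884 -0.2129  0.2911] off [86.1  1.  -0. ] turn -0.0012836274613605703 F [ 0.1 -1.   0.8] w 0.0511 tilt [-1. -0.  0.] guide frame tcp [  0.  -49.  291.1]
[278.80287548 149.26914615]
[325.04651924 194.55893161]
```

View pics/side1.png

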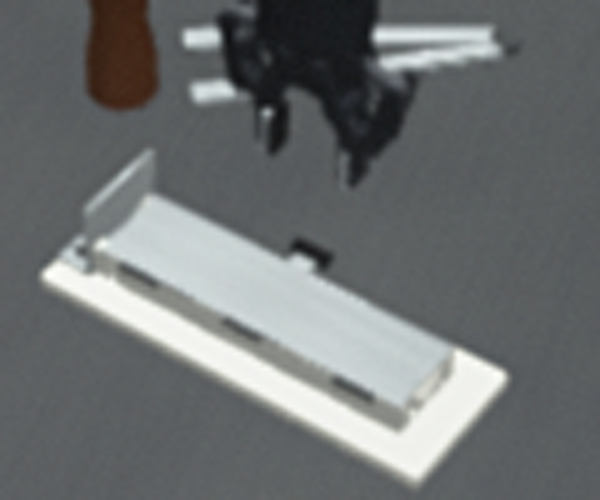

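The side view shows the gripper poised above the handle (handle at crop (312,250), image (279,149), matching the prediction of (278.8,149.3)). Now I'll lower and grip.

```bash
python3 -m inch '[{"jaw":0.4,"offset":[45,1,0],"turn":0},{"jaw":0.4,"offset":[86,1,0],"turn":0},{"jaw":0.4,"offset":[86,1,0],"turn":0},{"jaw":1,"offset":[86,1,0],"turn":0},{"jaw":1,"offset":[86,1,0],"turn":0}]'
python3 - <<'E'
from h import *
to(guide(0,-48,205),a)
for n in('side',):
    d=snapshot(n);u=proj(d,[guide(0,-48,43)])[0];print(u)
    x,y=np.int32(u);c=d['image'][max(0,y-50):y+50,max(0,x-60):x+60]
    cv2.imwrite(f'pics/{n}2.png',cv2.resize(c,None,fx=5,fy=5,interpolation=cv2.INTER_CUBIC))
E
```

```text
time: 2.17
tcp_pos: [0.4867, -0.2121, 0.2077]
ee_rot: [[-0.006, 0.289, 0.957], [0.0, 0.957, -0.289], [-1.0, -0.002, -0.006]]
ft_force: [-20.4, 7.5, 17.5]
grip_width: 0.0261
t 2.17 tcp [ 0.4867 -0.2121  0.2077] off [2.7 0.8 1.9] turn -0.003191863892946678 F [-20.4   7.5  17.5] w 0.0261 tilt [-1.    -0.002 -0.006] guide frame tcp [ -1.8 -48.8 207.7]
[278.80287548 149.26914615]
```

View pics/side2.png

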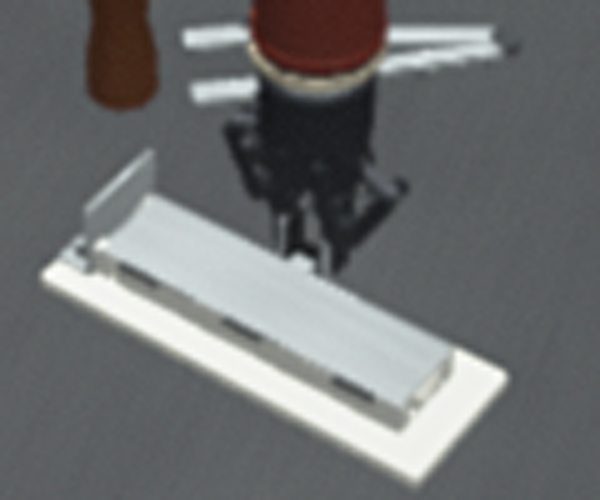

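```bash
python3 -m inch '[{"jaw":1,"offset":[-25,5,0],"turn":0},{"jaw":1,"offset":[-47,18,0],"turn":0},{"jaw":1,"offset":[-65,37,0],"turn":0},{"jaw":1,"offset":[-75,60,0],"turn":0},{"jaw":1,"offset":[-78,86,0],"turn":0}]'
python3 - <<'E'
from h import *
to(guide(0,120,200),a)
for n in('side',):
    d=snapshot(n);u=proj(d,[guide(0,0,60)])[0];print(u)
    x,y=np.int32(u);c=d['image'][max(0,y-50):y+50,max(0,x-60):x+60]
    cv2.imwrite(f'pics/{n}3.png',cv2.resize(c,None,fx=5,fy=5,interpolation=cv2.INTER_CUBIC))
E
```

```text
time: 2.85
tcp_pos: [0.5112, -0.1299, 0.2874]
ee_rot: [[-0.007, 0.29, 0.957], [-0.002, 0.957, -0.29], [-1.0, -0.004, -0.006]]
ft_force: [-2.7, -3.0, -11.9]
grip_width: 0.0251
t 2.85 tcp [ 0.5112 -0.1299  0.2874] off [87.  83.3  2. ] turn -0.004798950569759652 F [ -2.7  -3.  -11.9] w 0.0251 tilt [-1.    -0.004 -0.006] guide frame tcp [ -1.8  37.  287.4]
[270.6846718  153.99942122]
```

View pics/side3.png

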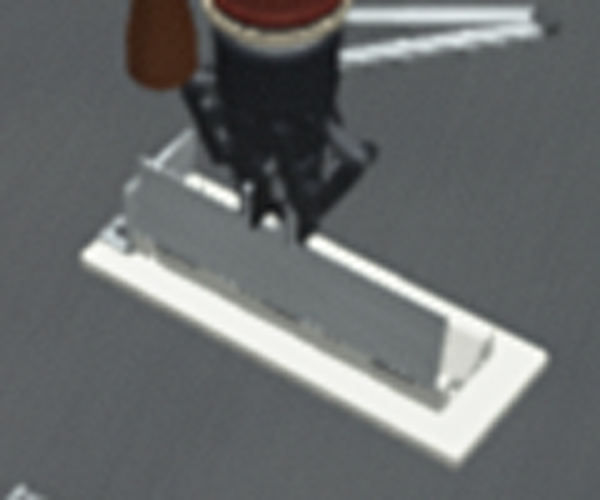

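```bash
python3 -m inch '[{"jaw":1,"offset":[5,25,0],"turn":0},{"jaw":1,"offset":[18,47,0],"turn":0},{"jaw":1,"offset":[37,65,0],"turn":0},{"jaw":1,"offset":[61,75,0],"turn":0},{"jaw":1,"offset":[84,78,0],"turn":0}]'
python3 - <<'E'
from h import *
to(guide(0,120,200),a)
for n in('side',):
    d=snapshot(n);u=proj(d,[guide(0,50,60)])[0];print(u)
    x,y=np.int32(u);c=d['image'][max(0,y-50):y+50,max(0,x-60):x+60]
    cv2.imwrite(f'pics/{n}4.png',cv2.resize(c,None,fx=5,fy=5,interpolation=cv2.INTER_CUBIC))
E
```

```text
time: 3.52
tcp_pos: [0.5356, -0.0464, 0.2054]
ee_rot: [[-0.002, 0.282, 0.959], [0.003, 0.959, -0.282], [-1.0, 0.003, -0.003]]
ft_force: [-2.8, 9.8, 7.1]
grip_width: 0.0233
t 3.52 tcp [ 0.5356 -0.0464  0.2054] off [ 5.4 -4.   2.3] turn 0.003855766945640271 F [-2.8  9.8  7.1] w 0.0233 tilt [-1.     0.003 -0.003] guide frame tcp [ -2.3 124.  205.4]
[261.80083445 162.95244246]
```

View pics/side4.png

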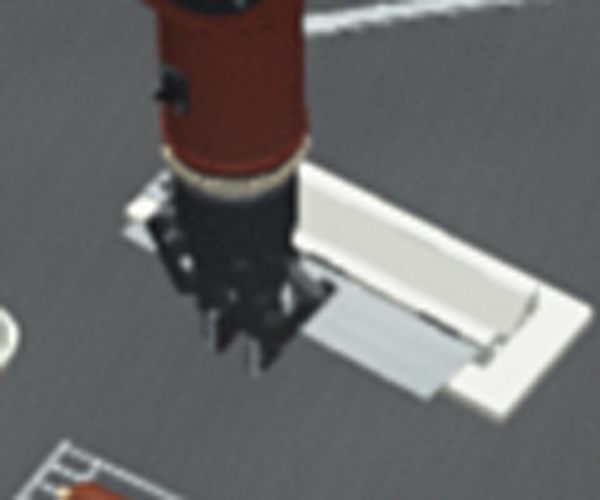

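```bash
python3 -m inch '[{"jaw":0.4,"offset":[0,0,0],"turn":0},{"jaw":0.4,"offset":[0,-2,0],"turn":0},{"jaw":0.4,"offset":[-20,-2,0],"turn":0},{"jaw":0.2,"offset":[-60,0,0],"turn":0},{"jaw":0,"offset":[-110,0,0],"turn":0}]'
python3 - <<'E'
from h import *
b=np.radians(-11)
to([.531,.2065,.300],b+np.pi/2);print(state()['joint_pos'])
for n in('side',):
    d=snapshot(n);u=proj(d,[guide(0,50,60)])[0];print(u)
    x,y=np.int32(u);c=d['image'][max(0,y-50):y+50,max(0,x-60):x+60]
    cv2.imwrite(f'pics/{n}5.png',cv2.resize(c,None,fx=5,fy=5,interpolation=cv2.INTER_CUBIC))
E
```

```text
time: 4.2
tcp_pos: [0.5355, -0.048, 0.3146]
ee_rot: [[-0.002, 0.283, 0.959], [0.003, 0.959, -0.283], [-1.0, 0.002, -0.003]]
ft_force: [-0.1, -0.1, -0.4]
grip_width: 0.0836
t 4.2 tcp [ 0.5355 -0.048   0.3146] off [ 15.3 242.8 -76.3] turn 1.475860335406609 F [-0.1 -0.1 -0.4] w 0.0836 tilt [-1.     0.002 -0.003] guide frame tcp [ -1.9 122.5 314.6]
[ 0.39916436  0.20685682 -0.43763005  1.83214986  0.09375546  1.12525526
 -0.35784225]
[261.80083445 162.95244246]
```

View pics/side5.png

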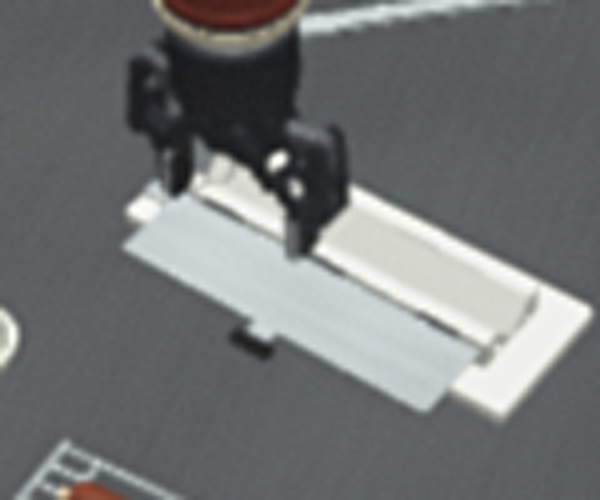

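```bash
python3 -m inch '[{"jaw":0,"offset":[0,35,-11],"turn":0.18},{"jaw":0,"offset":[0,75,-24],"turn":0.36},{"jaw":0,"offset":[0,120,-38],"turn":0.54},{"jaw":0,"offset":[0,165,-52],"turn":0.72},{"jaw":0,"offset":[0,205,-64],"turn":0.9}]'
python3 - <<'E'
from h import *
b=np.radians(-11)
to([.531,.2065,.290],b+np.pi/2)
E
```

```text
time: 4.88
tcp_pos: [0.5343, 0.1681, 0.3234]
ee_rot: [[0.01, 0.93, 0.368], [0.001, 0.368, -0.93], [-1.0, 0.01, 0.002]]
ft_force: [0.4, -0.6, 0.4]
grip_width: 0.0851
t 4.88 tcp [0.5343 0.1681 0.3234] off [ 33.5  10.8 -37. ] turn 0.5693293036537463 F [ 0.4 -0.6  0.4] w 0.0851 tilt [-1.     0.01   0.002] guide frame tcp [-64.9 329.2 323.4]
```

```bash
python3 -m inch '[{"jaw":0,"offset":[5,5,-12],"turn":0.18},{"jaw":0,"offset":[15,10,-24],"turn":0.36},{"jaw":0,"offset":[25,11,-37],"turn":0.54},{"jaw":0,"offset":[33,11,-37],"turn":0.569},{"jaw":0,"offset":[33,11,-37],"turn":0.569}]'
python3 - <<'E'
from h import *
b=np.radians(-11)
to([.531,.2065,.204],b+np.pi/2)
for n in('side','top'):
    d=snapshot(n);u=proj(d,[.53,.2,.09])[0]
    x,y=np.int32(u);c=d['image'][max(0,y-50):y+60,max(0,x-60):x+60]
    cv2.imwrite(f'pics/{n}6.png',cv2.resize(c,None,fx=5,fy=5,interpolation=cv2.INTER_CUBIC))
E
```

```text
time: 5.5
tcp_pos: [0.5314, 0.2057, 0.2903]
ee_rot: [[0.01, 0.982, -0.188], [0.001, -0.188, -0.982], [-1.0, 0.009, -0.002]]
ft_force: [0.5, 0.4, -0.7]
grip_width: 0.0852
t 5.5 tcp [0.5314 0.2057 0.2903] off [86.3 -1.4 -0.5] turn 0.0026664339577928686 F [ 0.5  0.4 -0.7] w 0.0852 tilt [-1.     0.009 -0.002] guide frame tcp [-78.3 364.4 290.3]
```

View pics/side6.png

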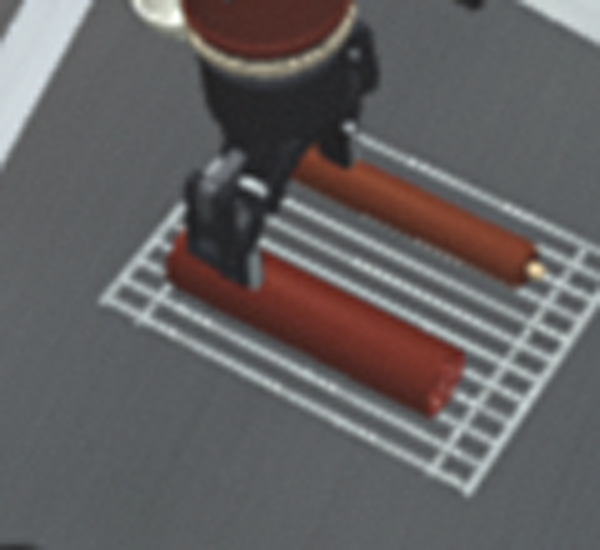

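View pics/top6.png

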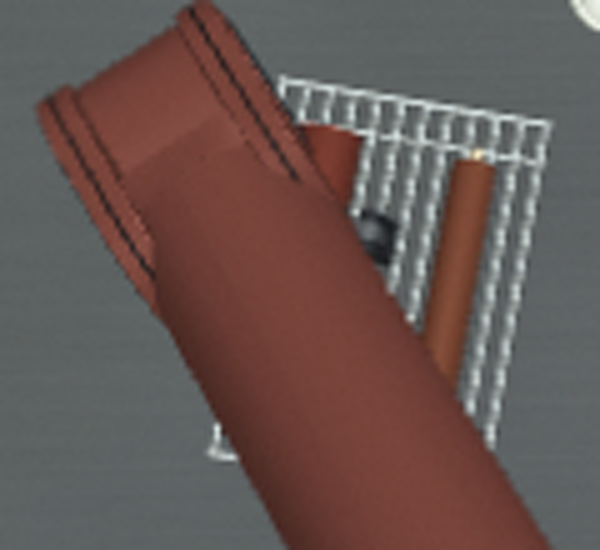

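The side view shows the jaws straddling the salami (crop ≈(310,310)), with the chorizo clear at (410,200). Lowering and gripping.

```bash
python3 -m inch '[{"jaw":0,"offset":[45,-1,0],"turn":0},{"jaw":0,"offset":[86,-1,0],"turn":0},{"jaw":0,"offset":[86,-1,0],"turn":0},{"jaw":1,"offset":[86,-1,0],"turn":0},{"jaw":1,"offset":[86,-1,0],"turn":0}]'
python3 -m inch '[{"jaw":1,"offset":[0,0,0],"turn":0},{"jaw":1,"offset":[0,0,0],"turn":0},{"jaw":1,"offset":[-20,0,0],"turn":0},{"jaw":1,"offset":[-60,0,0],"turn":0},{"jaw":1,"offset":[-110,0,0],"turn":0}]'
python3 - <<'E'
from h import *
to(guide(20,0,300),a+np.pi/2)
for n in('side',):
    d=snapshot(n);u=proj(d,[.53,.2,.09])[0]
    x,y=np.int32(u);c=d['image'][max(0,y-60):y+60,max(0,x-60):x+60]
    cv2.imwrite(f'pics/{n}7.png',cv2.resize(c,None,fx=5,fy=5,interpolation=cv2.INTER_CUBIC))
E
```

```text
time: 6.22
tcp_pos: [0.5324, 0.2063, 0.207]
ee_rot: [[0.013, 0.982, -0.189], [0.002, -0.189, -0.982], [-1.0, 0.013, -0.005]]
ft_force: [-0.2, -0.3, 1.3]
grip_width: 0.0514
time: 6.85
tcp_pos: [0.5304, 0.2062, 0.3185]
ee_rot: [[0.012, 0.982, -0.188], [0.002, -0.188, -0.982], [-1.0, 0.011, -0.004]]
ft_force: [1.2, 0.3, -2.1]
grip_width: 0.042
t 6.85 tcp [0.5304 0.2062 0.3185] off [ 17.6  62.3 372.8] turn 0.10034843392647108 F [ 1.2  0.3 -2.1] w 0.042 tilt [-1.     0.011 -0.004] guide frame tcp [-79.5 364.6 318.5]
```

View pics/side7.png

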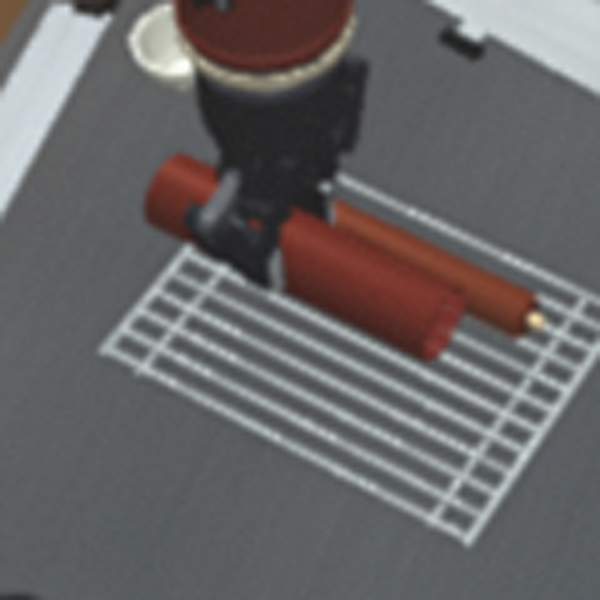

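```bash
python3 -m inch '[{"jaw":1,"offset":[0,7,40],"turn":0.02},{"jaw":1,"offset":[0,16,95],"turn":0.04},{"jaw":1,"offset":[0,25,150],"turn":0.06},{"jaw":1,"offset":[0,34,205],"turn":0.08},{"jaw":1,"offset":[0,42,255],"turn":0.1}]'
python3 - <<'E'
from h import *
to(guide(20,0,300),a+np.pi/2)
E
```

```text
time: 7.52
tcp_pos: [0.5248, -0.0526, 0.3258]
ee_rot: [[0.023, 0.958, -0.286], [0.006, -0.286, -0.958], [-1.0, 0.02, -0.012]]
ft_force: [0.0, 0.8, -2.4]
grip_width: 0.042
t 7.53 tcp [ 0.5248 -0.0526  0.3258] off [ 25.1  30.4 115.2] turn -6.658772401024748e-05 F [ 0.   0.8 -2.4] w 0.042 tilt [-1.     0.02  -0.012] guide frame tcp [-10.9 114.9 325.8]
```

```bash
python3 -m inch '[{"jaw":1,"offset":[0,12,45],"turn":0},{"jaw":1,"offset":[5,24,90],"turn":0},{"jaw":1,"offset":[15,30,115],"turn":0},{"jaw":1,"offset":[25,30,115],"turn":0},{"jaw":1,"offset":[25,30,115],"turn":0}]'
cat >> h.py <<'E'
def gp():
    s=state();R=np.array(s['ee_rot']);p=np.array(s['tcp_pos'])+.155*R[:,0]
    print('grasp pt guide mm',np.round(RG.T@(p-G)*1000,1),'tool axes in guide',np.round(RG.T@R,3).tolist(),'F guide',np.round(RG.T@np.array(s['ft_force']),1),'t',s['time'])
E
python3 - <<'E'
from h import *
gp();to(guide(20,0,250),a+np.pi/2)
for n in('side','top'):
    d=snapshot(n);u=proj(d,guide(20,0,90))[0]
    x,y=np.int32(u);c=d['image'][max(0,y-60):y+60,max(0,x-60):x+60]
    cv2.imwrite(f'pics/{n}8.png',cv2.resize(c,None,fx=5,fy=5,interpolation=cv2.INTER_CUBIC))
E
```

```text
time: 8.15
tcp_pos: [0.5211, -0.1703, 0.2998]
ee_rot: [[0.022, 0.958, -0.285], [0.007, -0.285, -0.959], [-1.0, 0.019, -0.013]]
ft_force: [-0.5, 0.1, -2.7]
grip_width: 0.0415
grasp pt guide mm [ 22.1   3.1 144.8] tool axes in guide [[0.019, 1.0, 0.001], [0.013, 0.001, -1.0], [-1.0, 0.019, -0.013]] F guide [-0.5 -0.1 -2.7] t 8.15
t 8.15 tcp [ 0.5211 -0.1703  0.2998] off [49.7 -0.1  1.8] turn 0.00092295902839723 F [-0.5  0.1 -2.7] w 0.0415 tilt [-1.     0.019 -0.013] guide frame tcp [ 19.2   1.2 299.8]
```

View pics/side8.png

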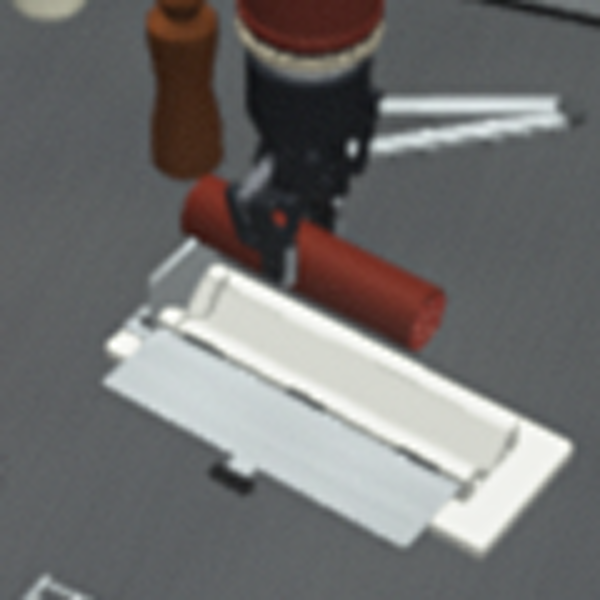

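View pics/top8.png

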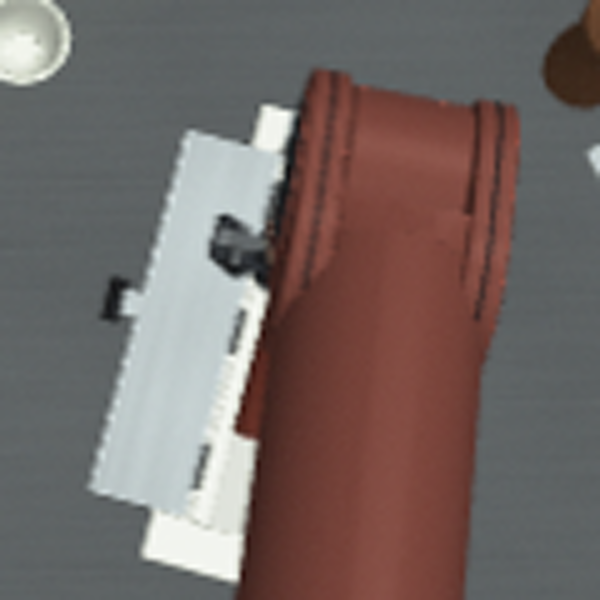

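```bash
cat >> h.py <<'E'
def sal(y=0,show=None):
    d=snapshot('side');im=d['image'].astype(int);b,g,r=im[...,0],im[...,1],im[...,2]
    u=proj(d,guide(20,0,60))[0].astype(int)
    m=np.zeros(r.shape,np.uint8);sl=(slice(u[1]-50,u[1]+40),slice(u[0]-60,u[0]+60))
    m[sl]=((r-b>35)&(r>g+25)&(r<150))[sl]
    ps=[]
    for c in big(m)[:3]:
        if cv2.contourArea(c)<8: continue
        ps.append(c[:,0])
    p=np.vstack(ps);print([ (len(q),q.min(0).tolist(),q.max(0).tolist()) for q in ps])
    (cx,cy),wh,an=cv2.minAreaRect(p.astype(np.float32));bx=cv2.boxPoints(((cx,cy),(wh[0]+1,wh[1]+1),an))
    e=[np.linalg.norm(bx[i]-bx[(i+1)%4]) for i in range(4)];i=int(np.argmin(e[:2]))
    ends=np.array([(bx[i]+bx[i+1])/2,(bx[(i+2)%4]+bx[(i+3)%4])/2])
    c,D=ray(d,ends);n=RG[:,1];t=((G+RG@np.array([0,y/1000,0])-c)@n)/(D@n)
    print('ends px',ends.round(1).tolist(),'w',min(e),'guide mm',np.round((c+D*t[:,None]-G)@RG*1000,1).tolist())
    x,yy=u
    cc=d['image'][max(0,yy-60):yy+60,x-60:x+60]
    if show: cv2.imwrite(show,cv2.resize(cc,None,fx=5,fy=5,interpolation=cv2.INTER_CUBIC))
E
python3 - <<'E'
from h import *
sal(2)
E
```

```text
[(77, [264, 129], [293, 154]), (97, [239, 101], [255, 137])]
ends px [[235.6999969482422, 108.5999984741211], [288.3999938964844, 154.8000030517578]] w 24.800241 guide mm [[138.3, 2.0, 186.7], [-69.6, 2.0, 99.9]]
```

```bash
python3 - <<'E'
from h import *
d=snapshot('side')
u=proj(d,guide(20,0,90))[0].astype(int)
for y in(0,3):
    px=np.array([u-60+np.array(q)/5 for q in((428,318),(197,208))])
    c,D=ray(d,px);n=RG[:,1];t=((G+RG@np.array([0,y/1000,0])-c)@n)/(D@n)
    print(np.round((c+D*t[:,None]-G)@RG*1000,1).tolist())
    print(u,px)
# predicted pixel for ends if axis z=132,x 22+-90
print((proj(d,[guide(-68,3,132),guide(112,3,132)])-(u-60))*5)
E
```

```text
[[-75.1, -0.0, 129.2], [106.8, -0.0, 124.6]]
[265 145] [[290.6 148.6]
 [244.4 126.6]]
[[-76.9, 3.0, 132.7], [104.4, 3.0, 128.1]]
[265 145] [[290.6 148.6]
 [244.4 126.6]]
[[416.06397743 312.8430698 ]
 [187.5512637  198.90362978]]
```

```bash
python3 -m inch '[{"jaw":1,"offset":[30,0,2],"turn":0},{"jaw":1,"offset":[55,0,3],"turn":0},{"jaw":1,"offset":[68,0,3],"turn":0},{"jaw":1,"offset":[73,0,3],"turn":0},{"jaw":1,"offset":[73,0,3],"turn":0}]'
python3 - <<'E'
from h import *
gp();sal(0,'pics/side9.png')
E
```

```text
time: 8.98
tcp_pos: [0.5228, -0.1726, 0.2282]
ee_rot: [[0.024, 0.959, -0.284], [0.006, -0.284, -0.959], [-1.0, 0.021, -0.012]]
ft_force: [0.2, -0.7, -1.5]
grip_width: 0.0417
grasp pt guide mm [24.8  1.3 73.2] tool axes in guide [[0.021, 1.0, 0.002], [0.012, 0.002, -1.0], [-1.0, 0.021, -0.012]] F guide [ 0.4 -0.6 -1.5] t 8.975
[(72, [264, 144], [292, 168]), (67, [253, 101], [280, 113]), (49, [238, 101], [248, 119])]
ends px [[256.6000061035156, 98.0], [272.1000061035156, 171.6999969482422]] w 45.189255 guide mm [[55.4, 0.0, 267.6], [-7.3, -0.0, -22.1]]
```

View pics/side9.png

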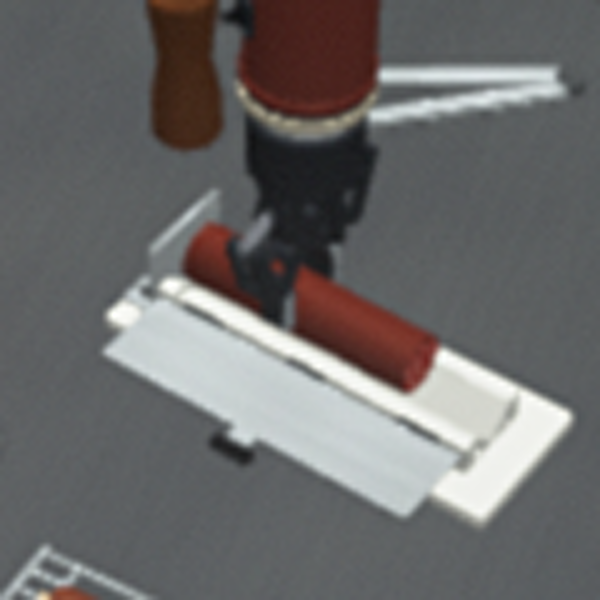

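```bash
python3 -m inch '[{"jaw":1,"offset":[3,0,1],"turn":0},{"jaw":1,"offset":[6,0,1],"turn":0},{"jaw":1,"offset":[8,0,1],"turn":0},{"jaw":1,"offset":[8,0,1],"turn":0},{"jaw":1,"offset":[8,0,1],"turn":0}]'
python3 - <<'E'
from h import *
gp()
E
```

```text
time: 9.65
tcp_pos: [0.5229, -0.1742, 0.2211]
ee_rot: [[0.025, 0.958, -0.284], [0.005, -0.285, -0.959], [-1.0, 0.023, -0.012]]
ft_force: [-2.4, -4.1, 4.9]
grip_width: 0.0419
grasp pt guide mm [25.6 -0.3 66.1] tool axes in guide [[0.023, 1.0, 0.001], [0.012, 0.001, -1.0], [-1.0, 0.023, -0.012]] F guide [-1.1 -4.6  4.9] t 9.65
```

```bash
python3 -m inch '[{"jaw":1,"offset":[0,3,1],"turn":0},{"jaw":1,"offset":[0,7,1],"turn":0},{"jaw":1,"offset":[0,11,1],"turn":0},{"jaw":1,"offset":[0,15,1],"turn":0},{"jaw":1,"offset":[0,15,1],"turn":0}]'
python3 - <<'E'
from h import *
gp()
sal(0,'pics/side10.png')
E
```

```text
time: 10.28
tcp_pos: [0.5363, -0.1789, 0.221]
ee_rot: [[0.022, 0.959, -0.284], [0.006, -0.284, -0.959], [-1.0, 0.019, -0.012]]
ft_force: [-7.8, 3.0, 3.7]
grip_width: 0.0417
grasp pt guide mm [39.1 -0.9 66.1] tool axes in guide [[0.019, 1.0, 0.002], [0.012, 0.001, -1.0], [-1.0, 0.019, -0.012]] F guide [-8.3  0.6  3.7] t 10.275
[(69, [261, 144], [288, 167]), (63, [249, 101], [275, 113]), (42, [239, 101], [247, 119])]
ends px [[254.8000030517578, 98.0], [271.29998779296875, 170.39999389648438]] w 39.126244 guide mm [[62.3, -0.0, 264.4], [-3.8, -0.0, -18.0]]
```

View pics/side10.png

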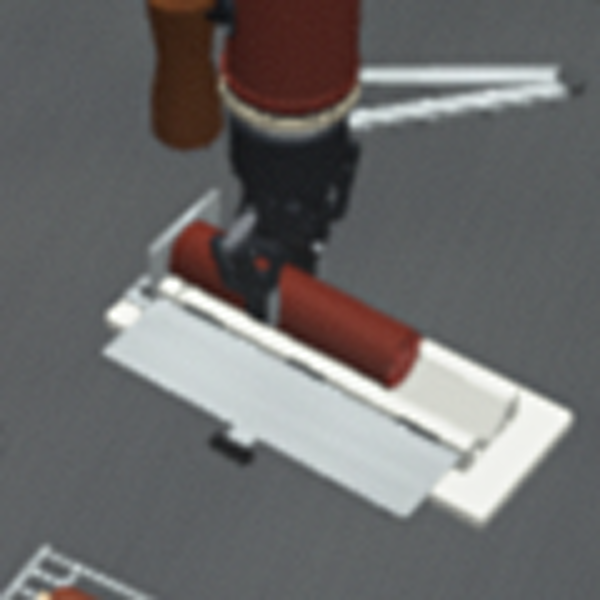

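```bash
python3 -m inch '[{"jaw":1,"offset":[0,2,0],"turn":0},{"jaw":1,"offset":[0,3,0],"turn":0},{"jaw":1,"offset":[0,4,0],"turn":0},{"jaw":1,"offset":[0,5,0],"turn":0},{"jaw":1,"offset":[0,5,0],"turn":0}]'
python3 - <<'E'
from h import *
gp()
E
```

```text
time: 10.95
tcp_pos: [0.5381, -0.1793, 0.2208]
ee_rot: [[0.012, 0.959, -0.284], [0.008, -0.284, -0.959], [-1.0, 0.009, -0.011]]
ft_force: [-24.1, 7.1, 23.1]
grip_width: 0.0417
grasp pt guide mm [39.4 -0.9 65.8] tool axes in guide [[0.009, 1.0, 0.002], [0.011, 0.002, -1.0], [-1.0, 0.009, -0.011]] F guide [-25.2  -0.1  23.1] t 10.95
```

Moving only 0.3 mm while the push force rose to 25 N shows the salami is against the stop. Relaxing the push to look at the forces.

```bash
python3 -m inch '[{"jaw":1,"offset":[0,0,0],"turn":0},{"jaw":1,"offset":[0,0,0],"turn":0},{"jaw":1,"offset":[0,0,0],"turn":0},{"jaw":1,"offset":[0,0,0],"turn":0},{"jaw":1,"offset":[0,0,0],"turn":0}]'
python3 - <<'E'
from h import *
gp()
d=snapshot('side');u=proj(d,guide(40,0,55))[0].astype(int)
cv2.imwrite('pics/side11.png',cv2.resize(d['image'][u[1]-35:u[1]+35,u[0]-45:u[0]+45],None,fx=8,fy=8,interpolation=cv2.INTER_CUBIC))
px=(proj(d,[guide(-55,0,51),guide(125,0,51),guide(-55,0,73),guide(-55,22,51),guide(-55,-22,51)])-(u-[45,35]))*8;print(px.round())
E
```

```text
time: 11.58
tcp_pos: [0.538, -0.1793, 0.2206]
ee_rot: [[0.011, 0.959, -0.284], [0.009, -0.284, -0.959], [-1.0, 0.008, -0.011]]
ft_force: [-2.2, 1.4, -2.3]
grip_width: 0.0417
grasp pt guide mm [39.3 -0.9 65.6] tool axes in guide [[0.008, 1.0, 0.001], [0.011, 0.001, -1.0], [-1.0, 0.008, -0.011]] F guide [-2.5  0.8 -2.3] t 11.575
[[555. 384.]
 [206. 204.]
 [557. 347.]
 [525. 416.]
 [585. 352.]]
```

View pics/side11.png

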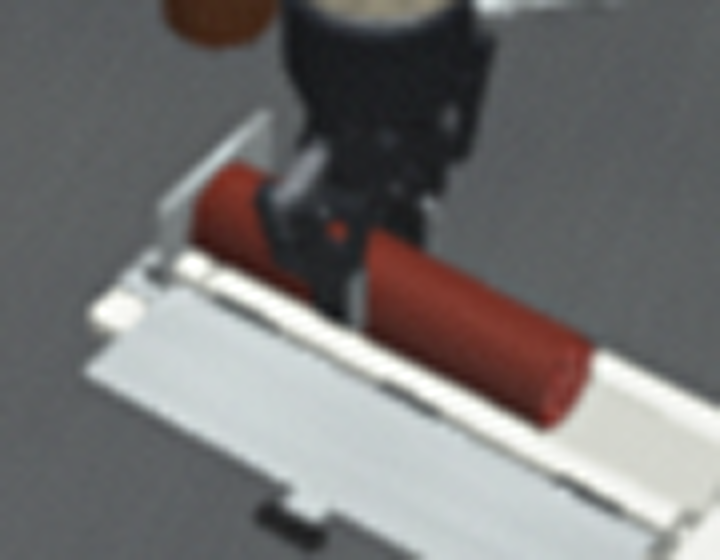

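```bash
python3 -m inch '[{"jaw":1,"offset":[0.5,0,0],"turn":0},{"jaw":1,"offset":[1,0,0],"turn":0},{"jaw":1,"offset":[1.5,0,0],"turn":0},{"jaw":1,"offset":[2,0,0],"turn":0},{"jaw":1,"offset":[2,0,0],"turn":0}]'
python3 - <<'E'
from h import *
gp();print(state()['wrist_torque'])
E
```

```text
time: 12.25
tcp_pos: [0.5381, -0.1793, 0.2205]
ee_rot: [[0.011, 0.959, -0.284], [0.008, -0.284, -0.959], [-1.0, 0.009, -0.011]]
ft_force: [-12.0, 3.0, 19.2]
grip_width: 0.0416
grasp pt guide mm [39.3 -0.9 65.5] tool axes in guide [[0.009, 1.0, 0.001], [0.011, 0.001, -1.0], [-1.0, 0.009, -0.011]] F guide [-12.3  -0.5  19.2] t 12.25
[0.75131916 2.5066393  0.01241636]
```

```bash
python3 -m inch '[{"jaw":1,"offset":[0,0,0],"turn":0},{"jaw":0.25,"offset":[0,0,0],"turn":0},{"jaw":0.25,"offset":[0,0,0],"turn":0},{"jaw":0.25,"offset":[0,0,0],"turn":0},{"jaw":0.25,"offset":[0,0,0],"turn":0}]'
python3 - <<'E'
from h import *
gp()
d=snapshot('side');u=proj(d,guide(40,0,55))[0].astype(int)
cv2.imwrite('pics/side12.png',cv2.resize(d['image'][u[1]-35:u[1]+35,u[0]-45:u[0]+45],None,fx=8,fy=8,interpolation=cv2.INTER_CUBIC))
E
```

```text
time: 12.88
tcp_pos: [0.5382, -0.1793, 0.2205]
ee_rot: [[0.012, 0.959, -0.284], [0.008, -0.284, -0.959], [-1.0, 0.009, -0.011]]
ft_force: [-0.3, 0.5, 0.5]
grip_width: 0.0643
grasp pt guide mm [39.6 -0.9 65.5] tool axes in guide [[0.009, 1.0, 0.001], [0.011, 0.001, -1.0], [-1.0, 0.009, -0.011]] F guide [-0.4  0.4  0.5] t 12.875
```

View pics/side12.png

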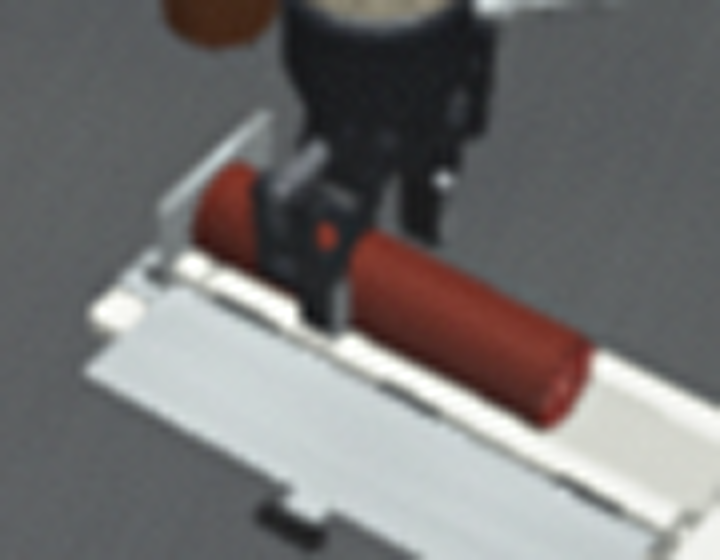

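The salami didn't shift on release (near cap still ≈(572,380), far end at the stop ≈(200,215)), so it is settled in the V. Re-gripping 3 mm deeper.

```bash
python3 -m inch '[{"jaw":0.25,"offset":[3,0,0],"turn":0},{"jaw":0.25,"offset":[3,0,0],"turn":0},{"jaw":1,"offset":[3,0,0],"turn":0},{"jaw":1,"offset":[3,0,0],"turn":0},{"jaw":1,"offset":[3,0,0],"turn":0}]'
python3 -c "
from h import *
gp()"
python3 -m inch '[{"jaw":1,"offset":[0,1,0],"turn":0},{"jaw":1,"offset":[0,2,0],"turn":0},{"jaw":1,"offset":[0,3,0],"turn":0},{"jaw":1,"offset":[0,3,0],"turn":0},{"jaw":1,"offset":[0,3,0],"turn":0}]'
python3 -c "
from h import *
gp()"
```

```text
time: 13.55
tcp_pos: [0.5382, -0.1795, 0.2179]
ee_rot: [[0.012, 0.959, -0.285], [0.008, -0.285, -0.959], [-1.0, 0.009, -0.011]]
ft_force: [-3.0, -0.6, 4.9]
grip_width: 0.0419
grasp pt guide mm [39.5 -1.1 62.9] tool axes in guide [[0.009, 1.0, 0.001], [0.011, 0.001, -1.0], [-1.0, 0.009, -0.011]] F guide [-2.7 -1.4  4.9] t 13.55
time: 14.18
tcp_pos: [0.5393, -0.1797, 0.2179]
ee_rot: [[0.006, 0.959, -0.285], [0.009, -0.285, -0.959], [-1.0, 0.003, -0.011]]
ft_force: [-15.4, 3.9, 14.1]
grip_width: 0.0422
grasp pt guide mm [39.8 -1.1 62.9] tool axes in guide [[0.003, 1.0, 0.001], [0.011, 0.001, -1.0], [-1.0, 0.003, -0.011]] F guide [-15.8  -0.7  14.1] t 14.175
```

```bash
python3 -m inch '[{"jaw":1,"offset":[0.5,0,0],"turn":0},{"jaw":1,"offset":[1,0,0],"turn":0},{"jaw":1,"offset":[1.4,-0.3,0],"turn":0},{"jaw":1,"offset":[1.4,-0.3,0],"turn":0},{"jaw":1,"offset":[1.4,-0.3,0],"turn":0}]'
python3 -c "
from h import *
gp()"
```

```text
time: 14.8
tcp_pos: [0.5391, -0.1797, 0.2178]
ee_rot: [[0.007, 0.959, -0.285], [0.009, -0.285, -0.959], [-1.0, 0.004, -0.011]]
ft_force: [-5.9, 1.1, 16.1]
grip_width: 0.042
grasp pt guide mm [39.7 -1.1 62.9] tool axes in guide [[0.004, 1.0, 0.001], [0.011, 0.001, -1.0], [-1.0, 0.004, -0.011]] F guide [-6.  -0.6 16.1] t 14.8
```

```bash
python3 - <<'E'
from h import *
d=snapshot('side');u=proj(d,guide(30,20,55))[0].astype(int)
cv2.imwrite('pics/side13.png',cv2.resize(d['image'][u[1]-45:u[1]+45,u[0]-60:u[0]+60],None,fx=6.5,fy=6.5,interpolation=cv2.INTER_CUBIC))
cv2.imwrite('pics/top13.png',snapshot('top')['image'])
for i in range(4): snapshot('top')
gp()
E
```

```text
grasp pt guide mm [39.7 -1.1 62.9] tool axes in guide [[0.004, 1.0, 0.001], [0.011, 0.001, -1.0], [-1.0, 0.004, -0.011]] F guide [-7.2 -0.4 14. ] t 15.1
```

View pics/side13.png

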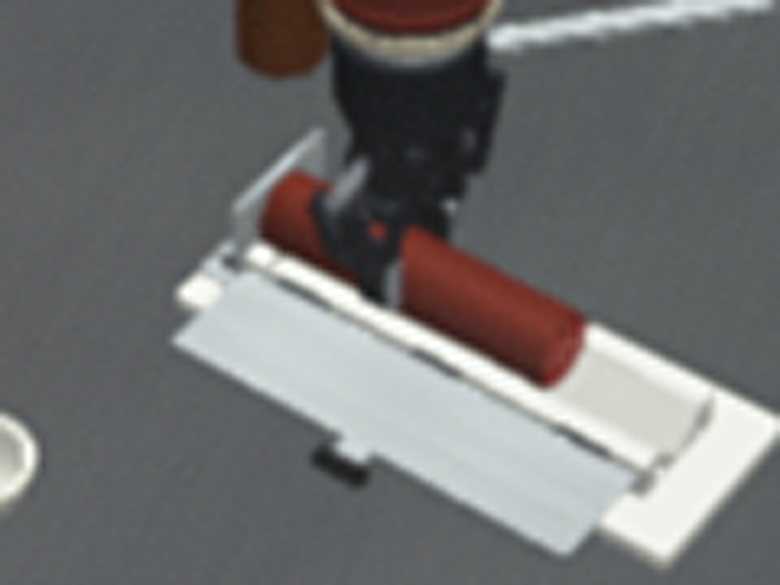

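View pics/top13.png

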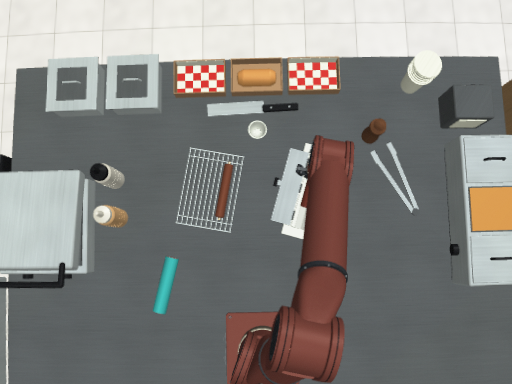

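```bash
python3 -c "
from h import *
gp(); print(hand_in()); gp()"
```

```text
grasp pt guide mm [39.7 -1.1 62.9] tool axes in guide [[0.004, 1.0, 0.001], [0.011, 0.001, -1.0], [-1.0, 0.004, -0.011]] F guide [-7.2 -0.4 14. ] t 15.1
the job is handed in; nothing more can be done
None
the job is handed in; nothing more can be done
```

I flipped the cover onto its back, laid the salami in the V against the end stop, and handed the job in at 15.1 s while still gripping it and pressing down.

**Last checks before hand-in:**
- **Cover:** the side view shows it lying flat on its back beside the trough.
- **Stop contact:** the salami's end is at the stop. Pushing it further moved it only 0.3 mm while the force rose to 25 N, and about 7 N still pushes it against the stop.
- **Pressing force:** about 14 N down with almost no sideways load (0.4 N). That works out to roughly 10 N or more on each trough wall; I could not measure the walls themselves.
- **Distance from the knife slot:** the grasp point is at guide x ≈ 40 mm, about 70 mm back from the slot.
- **Seating:** when I opened the fingers partway through, the salami stayed put, so I re-gripped it 3 mm deeper.
- **Other items:** the chorizo, ramekin, bottles, mill, knife and tongs look unmoved in the top view.

**What disagreed:**
- The side camera put things a few mm off from the top camera. The handle, for example, came out about 6 mm different in x.
- Seating height and contact with the stop therefore rest mainly on the force readings, not on the pictures.

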